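Build up two shaft stacks for the press

ROBOT

A 6-joint arm with a two-finger parallel gripper is mounted at the origin on the work surface. World frame = base frame: x ahead of the robot, y to its left, z up, the work surface at z = 0. Lengths are in m, angles in degrees, forces in N, time in s.
With the tool pointing down it reaches from about 0.15 to 0.775 m from the base axis. Payload 6.1 kg.
Tool frame: the origin (TCP) lies at the very end of the fingers, on their centre line; the grasp point (between the pads) lies tcp_to_grasp behind it (tcp_to_grasp is the distance from the TCP to the grasp point, in m); z points along the fingers, y is the direction in which the jaws open and shut (so a half turn about z gives the same grasp; the last joint's range is limited). The gripper opens to 85 mm and grips with 20 to 120 N. Pads are 22 mm wide; open, the fingers measure 114 mm over their backs; the gripper's body (76 mm by 85 mm) begins 54 mm behind the grasp point. The pads swing forward as they close: fully open they stand 13 mm farther back than shut.
Start: joints at [72.021, 7.208, -2.269, 80.523, 0, 90], TCP at [0.162, 0.499, 0.231] pointing down, gripper open.
Joint ranges: [-155.77, 155.77], [-54.66, 111.73], [-72.52, 77.12], [-102.08, 115.82], [-83.92, 84.16], [-180, 180]. Speed limits (degrees/s): [136.94, 136.94, 172.46, 180, 180, 180].

INTERFACE

Orientations are given as a 3x3 rotation matrix whose columns are the frame's x, y, z axes.
In Python, from workcell import * gives the robot as it stands. The module is installed in compiled form; this text tells all that it offers. Calls block until the motion is done:
- move_to(position, orientation): joint-space move of the TCP to a pose.
- movel(position, attitude=None, velocity=0.15): straight line of the TCP; attitude=None keeps the orientation; velocity is the mean speed in m/s.
- movej(angles): joint-space move.
- gripper_open() and grab(squeeze=None): open the fingers fully, or close them until they stop; squeeze is the grip in N (None keeps the last).
- sleep(seconds).
- solve_ik(position, orientation): joint angles nearest the present ones, or None.
- snapshot(name): name is "side" or "top"; returns a dict with "frame" (420x560x3 uint8, red, green, blue), "fovy" (degrees; the focal length in pixels is half the picture's height over the tangent of half this angle, whatever the lens; pixels are square), "cx", "cy" (the principal point, pixels), "view" (4x4, takes a point from world to camera coordinates). Camera axes: x right, y down, z forward; pixel columns grow to the right and rows downward; lengths in m; the calibration is good to about 2 mm. A picture is of the moment at which its call begins. There is no depth.
A pose or a line that the arm cannot do raises Unreachable and nothing moves.
- finish_job(): hands the job in, once; it reports no verdict.
Readings, each from a call of its own:
- get_time(): time.
- get_joint_positions(): joint angles.
- get_joint_vel(): joint speeds.
- get_tau(): joint torques, N m.
- get_ee_pos(): TCP position.
- get_orientation(): TCP orientation.
- get_contact_force(): force on the tool from outside, world axes, zero at the start.
- get_moment(): the same for the moment, N m.
- get_finger_gap(): opening from 0.0 (shut) to 1.0 (fully open).
Only numpy, scipy, OpenCV 4.12 (cv2) and the standard library are available. Lean on these libraries where they do the work, as an engineer would, in place of code of your own. Each camera call takes 0.05 s, during which the arm holds its last target.

TASK

Build up the two assembly stands for the press: thread the dark toothed gear onto the blue stand's post first, then the brass spacer, then the red collar on top; onto the yellow stand's post put the white roller first and the green pulley on top of it. Every part must lie flat and fully down on the one below, let go and at rest. Leave the wrench, the grease jar and the bracket where they are.

Things in the scene. Friction and masses are not known exactly. Their poses are not given: they have to be found in the camera images.
- blue_stand_seat (a point): Blue stand, fixed to the bench: a round base plate 90 mm across and 14 mm thick with a bare steel post in its middle, 20 mm in diameter, rising 50 mm above the plate (64 mm above the bench); the last 10 mm of the post taper to 10 mm across. The point lies on the post's axis at the upper face of the base plate, where the first part rests; z up.
- yellow_stand_seat (a point): Yellow stand, fixed to the bench: a round base plate 90 mm across and 14 mm thick with a bare steel post in its middle, 20 mm in diameter, rising 50 mm above the plate (64 mm above the bench); the last 10 mm of the post taper to 10 mm across. The point lies on the post's axis at the upper face of the base plate, where the first part rests; z up.
- gear_mid (a point): Dark steel gear with 20 teeth, 60 mm across the teeth, 18 mm high, about 0.25 kg. Loose, lying flat at the start; bore 28 mm right through, its axis (z) upright. The point is on the axis, half-way up.
- spacer_mid (a point): Plain brass spacer ring, 46 mm across, 16 mm high. Loose, lying flat at the start; bore 28 mm right through, its axis (z) upright. The point is on the axis, half-way up.
- collar_mid (a point): Red collar, 40 mm across, 18 mm high. Loose, lying flat at the start; bore 28 mm right through, its axis (z) upright. The point is on the axis, half-way up.
- roller_mid (a point): White plastic roller with a steel bush, 56 mm across, 24 mm high. Loose, lying flat at the start; bore 28 mm right through, its axis (z) upright. The point is on the axis, half-way up.
- pulley_mid (a point): Green pulley, 52 mm across its two rims (each 6 mm high) with a groove of 42 mm diameter between them, 20 mm high. Loose, lying flat at the start; bore 28 mm right through, its axis (z) upright. The point is on the axis, half-way up.
- wrench: Steel wrench, 170 mm long, lying at the far side of the bench roughly along y; origin under its middle. A bystander to be left alone.
- grease_jar: Orange jar with a black cap, 68 mm across, 75 mm high, standing at the right; origin at the centre of its underside. A bystander to be left alone.
- bracket: Aluminium angle bracket, 70 x 50 mm foot 6 mm thick with an upright flange 50 mm high, standing at the left; origin at the centre of its underside. A bystander to be left alone.
Not all that is in view belongs to the job. Leave any purple or turquoise look-alike of the part that bears roller_mid alone.

How it is judged (in metres and radians):
At the end, for the whole second after the job is handed in: Blue post from below: gear, spacer, collar; yellow post: roller, pulley. Each axis within 8 mm of the post's, each middle within 4 mm of its seated height above the plate (9, 26, 43; 12, 34 mm), level within 0.12 rad, released, at rest; bystanders not moved over 25 mm (horizontal distance between each of gear_mid, spacer_mid, collar_mid and blue_stand_seat below 0.008 m and z of gear_mid in the frame of blue_stand_seat between 0.005 and 0.013 m and angle between each of gear_mid, spacer_mid, collar_mid, roller_mid, pulley_mid's own z axis and vertical below 0.12 rad and linear speed of each of gear, spacer, collar, roller, pulley below 0.02 m/s and z of spacer_mid in the frame of blue_stand_seat between 0.022 and 0.03 m and z of collar_mid in the frame of blue_stand_seat between 0.039 and 0.047 m and horizontal distance between each of roller_mid, pulley_mid and yellow_stand_seat below 0.008 m and z of roller_mid in the frame of yellow_stand_seat between 0.008 and 0.016 m and z of pulley_mid in the frame of yellow_stand_seat between 0.03 and 0.038 m); the robot touches nothing.
It fails at once if the wrench is pushed more than 25 mm from its place (distance of wrench from where it was at the start of the episode above 0.025 m).
It fails at once if the grease jar is pushed more than 25 mm from its place (distance of grease_jar from where it was at the start of the episode above 0.025 m).
It fails at once if the bracket is pushed more than 25 mm from its place (distance of bracket from where it was at the start of the episode above 0.025 m).
It also fails if it takes over 112 s, if anything falls off the work surface, if the arm or the gripper's body presses on something with over 40 N, if the wrist force passes 120 N, or if a joint passes its speed limit or range.

## Working session

There is one attempt and no reset: what is moved stays moved. The work goes in short steps, each a Python script; the robot and the scene stay as the last script left them, time stands still between calls to the robot, and variables do not carry over. Pictures are saved under pics/ and viewed, and the job is handed in when it is done.

```bash
ls; mkdir -p pics; python3 - <<'E'
from workcell import *
import cv2, numpy as np
for n in ("top","side"):
    s=snapshot(n); cv2.imwrite(f"pics/{n}0.png",s["frame"][:,:,::-1]); print(n,s["fovy"],s["cx"],s["cy"]); print(np.round(s["view"],4).tolist())
    np.savez(f"{n}0.npz",**s)
print(get_time(),get_ee_pos(),get_orientation(),get_finger_gap())
try: print(tcp_to_grasp)
except Exception as e: print(e)
E
```

```text
pics
top 55.1414146450722 283.5458923125196 211.88776282319762
[[-0.0107, -0.9995, -0.03, 0.0278], [-0.9986, 0.0122, -0.0509, 0.6106], [0.0512, 0.0294, -0.9983, 1.0606], [0.0, 0.0, 0.0, 1.0]]
side 46.5912897055015 281.58087565299235 214.83187492193576
[[0.8976, -0.4407, -0.0094, -0.5489], [-0.2694, -0.5314, -0.8031, 0.2135], [0.3489, 0.7234, -0.5957, 0.8654], [0.0, 0.0, 0.0, 1.0]]
0.1 [0.16194804 0.49901288 0.23059228] [[-9.51166167e-01  3.08679023e-01 -4.28686876e-04]
 [ 3.08679320e-01  9.51165139e-01 -1.39813422e-03]
 [-2.38226938e-05 -1.46218474e-03 -9.99998931e-01]] 0.9969191747613662
0.0187
```

View pics/top0.png

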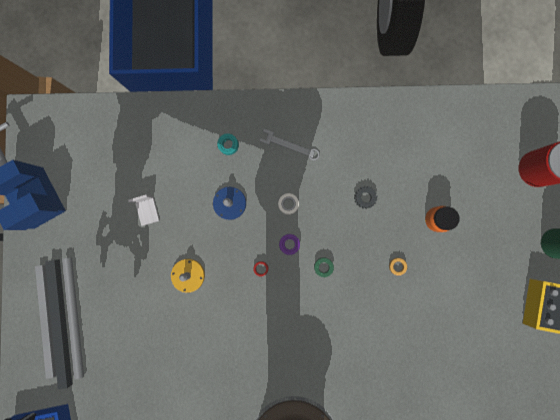

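View pics/side0.png

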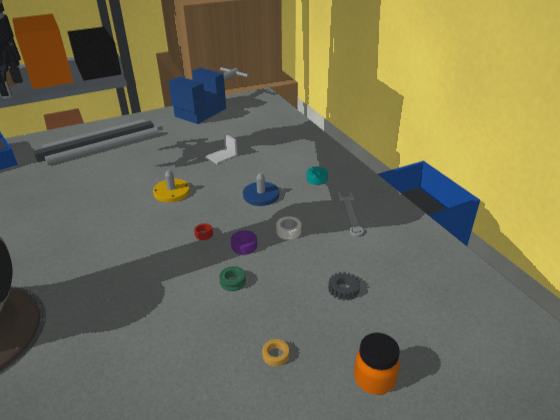

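```bash
python3 - <<'E'
import cv2, numpy as np
t=np.load("top0.npz")["frame"][:,:,::-1]
cv2.imwrite("pics/crop0.png",cv2.resize(t[120:300,160:420],None,fx=3,fy=3,interpolation=cv2.INTER_CUBIC))
for n,(c,r) in dict(gear=(366,187),gearc=(366,196),sp=(391,267),col=(255,268),rol=(280,204),pul=(316,267),blue=(217,210),yel=(175,283),purple=(281,244),turq=(220,146)).items():
    print(n,cv2.cvtColor(t[r:r+1,c:c+1].copy(),cv2.COLOR_BGR2HSV)[0,0])
E
```

```text
gear [78 18 70]
gearc [60 14 88]
sp [ 18 151 214]
col [  1 169 113]
rol [ 26  12 150]
pul [ 73 102 108]
blue [109 153 118]
yel [ 21 182 206]
purple [137 118  97]
turq [ 90 157 130]
```

View pics/crop0.png

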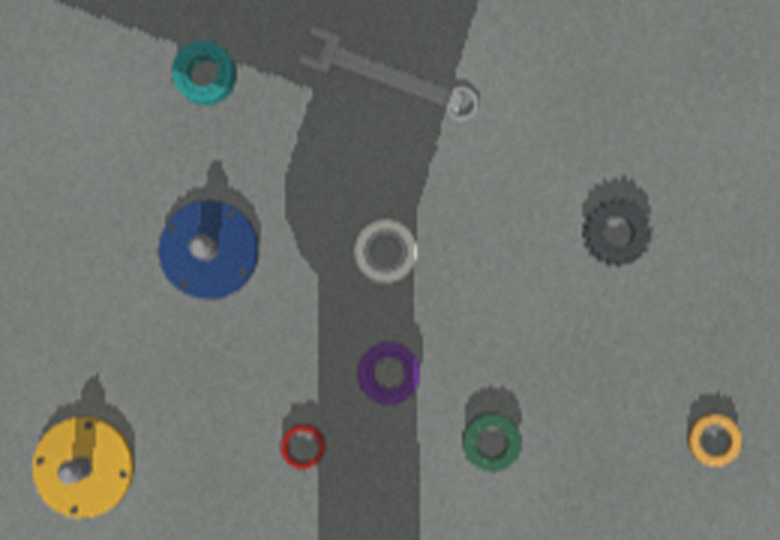

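The top crop shows three roller-like rings, at (288,203) white, (289,244) purple and (228,144) turquoise. The white one is the roller by its colour. The other two are look-alikes. Gear is at (366,197), spacer (398,267), collar (261,268), pulley (324,267).

```bash
cat > h.py <<'E'
import cv2, numpy as np
def ray(s,u,v,z):
    f=210/np.tan(np.radians(float(s["fovy"]))/2); V=s["view"]; R=V[:3,:3]; c=-R.T@V[:3,3]
    d=R.T@np.array([(u-s["cx"])/f,(v-s["cy"])/f,1.]); return c+d*(z-c[2])/d[2]
def proj(s,p):
    f=210/np.tan(np.radians(float(s["fovy"]))/2); q=s["view"]@np.append(p,1); return s["cx"]+f*q[0]/q[2], s["cy"]+f*q[1]/q[2]
def mask(im,lo,hi):
    return cv2.inRange(cv2.cvtColor(im,cv2.COLOR_RGB2HSV),lo,hi)
T=dict( # lo,hi,box(c0,r0,c1,r1),ztop,diam
 blue=((100,100,40),(118,255,255),(205,180,255,225),.014,.090),
 yellow=((15,120,60),(30,255,255),(165,252,210,297),.014,.090),
 gear=((0,0,0),(180,60,74),(348,183,384,212),.018,.060),
 spacer=((10,100,90),(25,255,255),(383,250,413,282),.016,.046),
 collar=((0,100,50),(8,255,255),(248,255,274,282),.018,.040),
 roller=((0,0,112),(40,30,255),(274,190,298.5,217),.024,.056),
 pulley=((60,60,40),(85,255,255),(306,250,342,285),.020,.052))
def locate(s,n,T=T,box=None):
    lo,hi,b,z,d=T[n]; b=[int(x) for x in (box or b)]
    m=np.zeros((420,560),np.uint8); m[b[1]:b[3],b[0]:b[2]]=mask(s["frame"],lo,hi)[b[1]:b[3],b[0]:b[2]]
    cs,_=cv2.findContours(m,cv2.RETR_EXTERNAL,cv2.CHAIN_APPROX_NONE)
    c=max(cs,key=lambda k:cv2.contourArea(cv2.convexHull(k)))
    (u,v),(a,bb),_=cv2.fitEllipse(cv2.convexHull(c))
    dep=(s["view"]@np.append(ray(s,u,v,z),1))[2]; f=210/np.tan(np.radians(float(s["fovy"]))/2)
    return ray(s,u,v,z),(u,v),((a+1)*dep/f,(bb+1)*dep/f)
E
python3 - <<'E'
from h import *
s=dict(np.load("top0.npz")); o=dict(np.load("side0.npz"))
im=s["frame"].copy();io=o["frame"].copy()
for n in T:
    p,uv,d=locate(s,n); print(n,np.round(p,4),np.round(uv,1),"diam",np.round(d,4),"exp",T[n][4], "r",round(np.hypot(*p[:2]),3))
    z=T[n][3]
    for I,S in((im,s),(io,o)):
        pts=[proj(S,p+T[n][4]/2*np.array([np.cos(a),np.sin(a),0])) for a in np.linspace(0,6.28,40)]
        big=8
        cv2.polylines(I,[np.int32(np.array(pts)*big)],True,(255,0,255) ,1,cv2.LINE_AA,3)
cv2.imwrite("pics/ov_top.png",cv2.resize(im[120:300,160:420],None,fx=3,fy=3)[:,:,::-1])
cv2.imwrite("pics/ov_side.png",cv2.resize(io[150:380,140:400],None,fx=2.5,fy=2.5)[:,:,::-1])
E
```

```text
blue [0.6374 0.1677 0.014 ] [229.  202.8] diam [0.0892 0.0907] exp 0.09 r 0.659
yellow [0.4441 0.2811 0.014 ] [187.1 275.3] diam [0.0908 0.0938] exp 0.09 r 0.526
gear [ 0.6478 -0.1786  0.018 ] [358.3 197.1] diam [0.025  0.0455] exp 0.06 r 0.672
spacer [ 0.4639 -0.2787  0.016 ] [397.7 266.2] diam [0.0477 0.0488] exp 0.046 r 0.541
collar [0.461  0.0839 0.018 ] [260.4 268.4] diam [0.0408 0.0424] exp 0.04 r 0.469
roller [0.6332 0.0084 0.024 ] [288.  203.3] diam [0.056 0.058] exp 0.056 r 0.633
pulley [ 0.4636 -0.0834  0.02  ] [323.6 267. ] diam [0.0516 0.054 ] exp 0.052 r 0.471
```

View pics/ov_top.png

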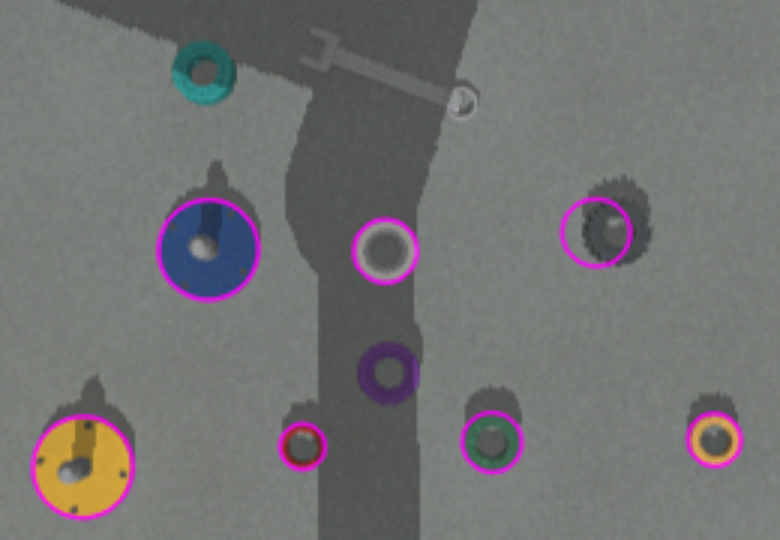

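View pics/ov_side.png

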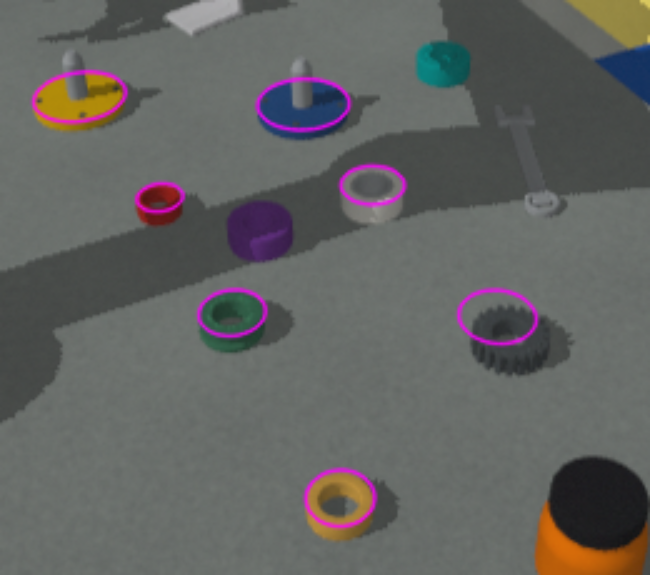

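The circles match in both views for everything except the gear, where my mask caught the wrong pixels; fix that.

```bash
python3 - <<'E'
from h import *
s=dict(np.load("top0.npz"))
g=cv2.cvtColor(s["frame"],cv2.COLOR_RGB2GRAY)
print(g[178:212:2,350:382:2])
for th in (65,69,72):
    T["gear"]=((0,0,0),(180,255,th),(350,184,384,212),.018,.06)
    m=np.zeros_like(g); m[184:212,350:384]=(g[184:212,350:384]<th)*255
    m=cv2.morphologyEx(m,cv2.MORPH_OPEN,np.ones((2,2),np.uint8))
    h=cv2.convexHull(np.argwhere(m)[:,::-1].astype(np.int32)); print(th,cv2.minEnclosingCircle(h),cv2.fitEllipse(h))
m=cv2.resize(s["frame"][170:220,340:395],None,fx=10,fy=10,interpolation=cv2.INTER_CUBIC); m=np.clip((m.astype(float)-40)*2.5,0,255)
cv2.imwrite("pics/gear.png",m[:,:,::-1])
E
```

```text
[[125 126 125 127 124 127 129 128 123 103 122 124 121 123 123 127]
 [127 125 129 127 126 124 104  89  99  85  85 125 124 123 126 127]
 [126 127 128 122  91  85  86  88  87  84  85 104 125 124 126 125]
 [126 132 127  91  86  89  86  89  89  88  88  84  85 124 122 123]
 [126 130 127  89  85  84  84  69  78  78  89  88  86 119 123 127]
 [127 125  93  88  82  58  74  73  70  73  72  77  88 102 129 125]
 [124 126  92  80  58  78  72  71  74  72  75  75  77  89 127 123]
 [125 129 114  54  79  74  78  95 100  72  77  76  73 106 127 124]
 [126 126  97  68  75  76  99 132 108  92  60  77  72 116 122 124]
 [125 125  80  64  75  70  87  88  86  88  60  75  75  80 124 125]
 [125 126  66  70  79  73  89  86  86  86  62  77  75  75 120 125]
 [123 124 117  63  75  74  79  89  88  90  59  75  76  90 125 126]
 [125 131 119  80  74  77  72  75  74  76  76  78  74 118 123 122]
 [125 125 124  95  68  74  76  76  72  75  75  73 109 124 122 121]
 [124 126 125 125 113  73  62  70  76  68  72 107 123 125 127 125]
 [124 129 126 124 122 124  91 113  81 113 119 124 123 127 123 120]
 [128 125 122 125 124 123 125 129 127 124 125 122 124 125 121 123]]Traceback (most recent call last):
  File "<stdin>", line 9, in <module>
cv2.error: OpenCV(4.12.0) /io/opencv/modules/imgproc/src/shapedescr.cpp:361: error: (-201:Incorrect size of input array) There should be at least 5 points to fit the ellipse in function 'fitEllipseNoDirect'
```

```bash
python3 - <<'E'
from h import *
s=dict(np.load("top0.npz")); o=dict(np.load("side0.npz"))
g=cv2.cvtColor(s["frame"],cv2.COLOR_RGB2GRAY)
m=np.zeros_like(g); m[183:212,350:380]=(g[183:212,350:380]<81)*255
m=cv2.morphologyEx(m,cv2.MORPH_OPEN,np.ones((2,2),np.uint8))
h=cv2.convexHull(np.argwhere(m)[:,::-1].astype(np.int32)); c,r=cv2.minEnclosingCircle(h); print(c,r,cv2.fitEllipse(h))
e=cv2.fitEllipse(h)[0]
p=ray(s,*e,.018); print(p, ray(s,*c,.018))
io=o["frame"].copy(); im=s["frame"].copy()
for I,S in((im,s),(io,o)):
    pts=[proj(S,p+.03*np.array([np.cos(a),np.sin(a),0])) for a in np.linspace(0,6.28,40)]
    cv2.polylines(I,[np.int32(np.array(pts)*8)],True,(255,0,255) ,1,cv2.LINE_AA,3)
a=cv2.resize(im[175:220,340:395],(440,360)); b=cv2.resize(io[260:310,315:375],(432,360))
cv2.imwrite("pics/gear.png",np.clip(np.hstack([a,b])[:,:,::-1]*1.5,0,255))
E
```

```text
(365.9652404785156, 197.40374755859375) 11.33617115020752 ((366.03533935546875, 197.5575408935547), (21.83475112915039, 22.38593864440918), 91.87709045410156)
[ 0.64626356 -0.1991659   0.018     ] [ 0.64667634 -0.19898913  0.018     ][ WARN:0@0.096] global loadsave.cpp:1063 imwrite_ Unsupported depth image for selected encoder is fallbacked to CV_8U.
```

```bash
ls pics/gear.png
```

```text
pics/gear.png
```

View pics/gear.png

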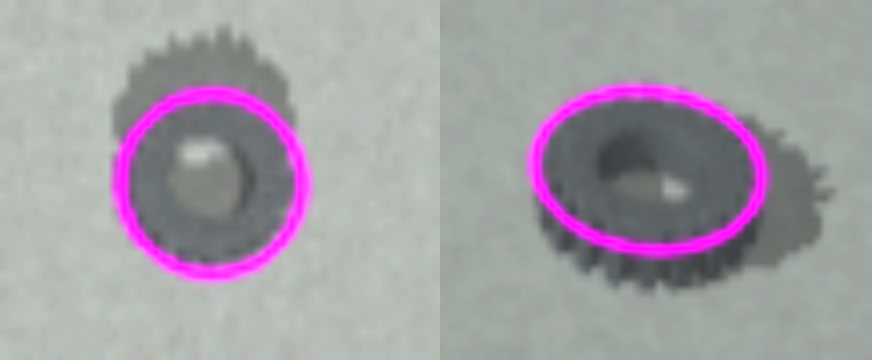

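```bash
cat >> h.py <<'E'
R0=np.array([[-1,0,0],[0,1,0],[0,0,-1.]])
POS=dict(gear=(.6463,-.1990),spacer=(.4639,-.2787),collar=(.4610,.0839),roller=(.6332,.0084),pulley=(.4636,-.0834),blue=(.6374,.1677),yellow=(.4441,.2811))
E
python3 - <<'E'
from workcell import *
from h import *
for n,p in POS.items():
    for z in (.16,.0): 
        q=solve_ik([*p,z],R0); print(n,z,None if q is None else np.round(q,0))
x,y=POS["gear"]
move_to([x,y,.12],R0); movel([x,y,.02],velocity=.2); movel([x,y,.003],velocity=.05)
print(get_time(),get_contact_force(),get_ee_pos())
s=snapshot("side"); np.savez("g1.npz",**s)
cv2.imwrite("pics/g1.png",cv2.resize(s["frame"][180:330,270:430],None,fx=4,fy=4,interpolation=cv2.INTER_CUBIC)[:,:,::-1])
E
```

```text
gear 0.16 [-17.  24.  11.  77.   0. -17.]
gear 0.0 [-17.  28.  -4.  58.   0. -17.]
spacer 0.16 [-31.   9.  -9.  72.   0. -31.]
spacer 0.0 [-31.  15. -23.  52.   0. -31.]
collar 0.16 [ 10.   2. -17.  71.   0.  10.]
collar 0.0 [ 10.   8. -32.  50.   0.  10.]
roller 0.16 [ 1. 19.  4. 75.  0.  1.]
roller 0.0 [  1.  24. -10.  56.   0.   1.]
pulley 0.16 [-10.   2. -17.  71.   0. -10.]
pulley 0.0 [-10.   8. -32.  50.   0. -10.]
blue 0.16 [15. 22.  8. 76.  0. 15.]
blue 0.0 [15. 26. -6. 57.  0. 15.]
yellow 0.16 [ 32.   8. -11.  72.   0.  32.]
yellow 0.0 [ 32.  13. -25.  52.   0.  32.]
4.25 [0.71497362 0.45276502 0.44427165] [ 0.6460736  -0.1989531   0.00275812]
```

View pics/g1.png

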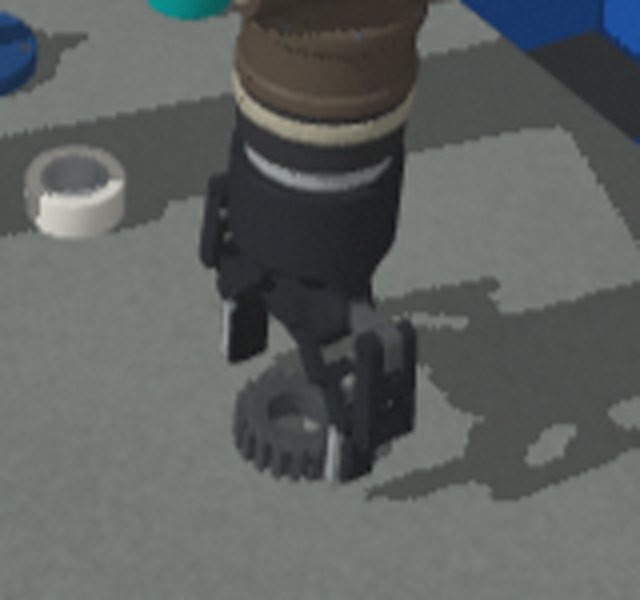

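The white-edged fingertips stand at about mid-height beside the gear (crop (335,475)), as the 13 mm swing predicts. I can go down to TCP -3 mm before closing.

```bash
python3 - <<'E'
from workcell import *
from h import *
x,y=POS["gear"]
movel([x,y,-.002],velocity=.05); print(get_contact_force()); grab(40)
print(get_time(),get_contact_force(),get_ee_pos(),get_finger_gap())
movel([x,y,.15],velocity=.2)
print(get_time(),get_contact_force(),get_finger_gap())
s=snapshot("side"); np.savez("g2.npz",**s)
cv2.imwrite("pics/g2.png",cv2.resize(s["frame"][100:300,250:450],None,fx=3,fy=3,interpolation=cv2.INTER_CUBIC)[:,:,::-1])
E
```

```text
[0.52439262 0.61310057 0.13646446]
4.925 [0.16436015 0.79212977 4.0583157 ] [ 0.64660308 -0.19914561 -0.00138895] 0.6792248687383821
5.8333 [-0.2530552   0.13150137 -2.8417595 ] 0.6840554512293809
```

View pics/g2.png

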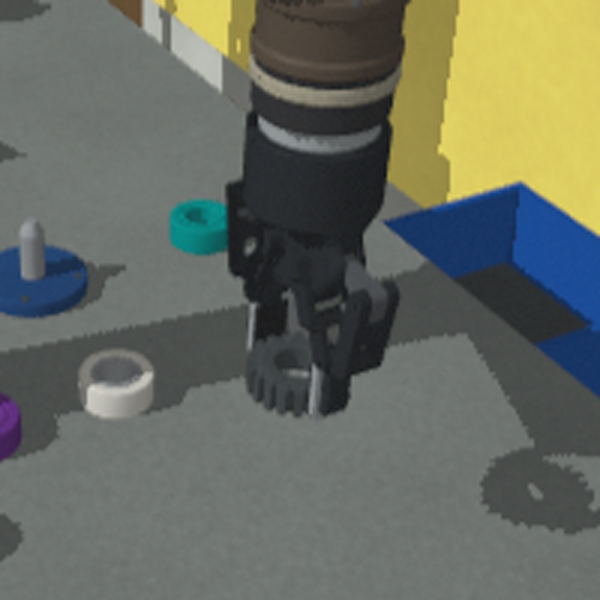

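```bash
cat >> h.py <<'E'
def place(w,stand,zg,base,name,rel=.001):
    """zg: TCP z at grasp; base: height of seat under part"""
    x,y=POS[stand]; zt=zg+base+rel
    w.move_to([x,y,max(.115,zg+.105)],R0)
    w.movel([x,y,zg+.070],velocity=.15)
    for z in np.append(np.arange(zg+.062,zt+.004,-.008),zt):
        w.movel([x,y,z],velocity=.06); f=w.get_contact_force()
        print(round(z,4),np.round(f,1))
        if f[2]>12 or np.hypot(f[0],f[1])>15: print("STOP"); return False
    print("gap",w.get_finger_gap()); w.gripper_open(); w.movel([x,y,.15],velocity=.25)
    print("t",w.get_time(),w.get_contact_force()); return True
def pics(w,name,box_t=(150,170,320,300),box_s=(140,130,320,260)):
    o=[]
    for n,b in(("top",box_t),("side",box_s)):
        s=w.snapshot(n); np.savez(f"{name}_{n}.npz",**s); o.append(cv2.resize(s["frame"][b[1]:b[3],b[0]:b[2]],(400,int(400*(b[3]-b[1])/(b[2]-b[0]))),interpolation=cv2.INTER_CUBIC)[:,:,::-1])
    h=min(a.shape[0] for a in o); cv2.imwrite(f"pics/{name}.png",np.hstack([a[:h] for a in o]))
E
python3 - <<'E'
import workcell as w
from h import *
ok=place(w,"blue",-.0014,.014,"gear")
x,y=POS["roller"]
if ok: w.move_to([x,y-.0,.12],R0)
pics(w,"p1")
E
```

```text
0.0606 [ 0.1 -0.1 -2. ]
0.0526 [ 0.2 -0.1 -1.2]
0.0446 [ 0.1  0.2 -1.4]
0.0366 [-0.   0.2 -2.1]
0.0286 [ 0.4 -0.4 -1.8]
0.0206 [ 0.9 -0.2 -1.7]
0.0136 [-0.5  0.3 -2.4]
gap 0.6749550502384635
t 10.7667 [-0.49249173  0.37639604 -0.57306435]
```

View pics/p1.png

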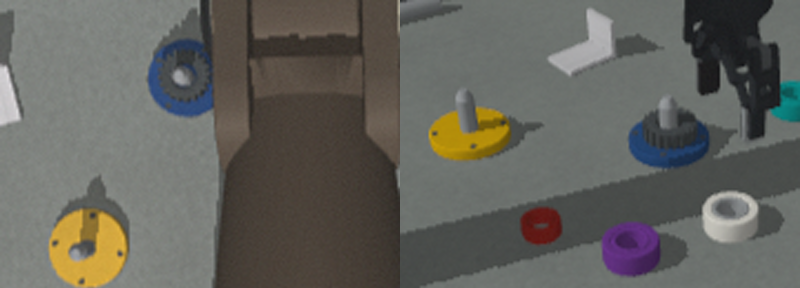

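The gear is flat and concentric on the blue plate (side crop (668,130)). Next the white roller goes onto the yellow post.

```bash
cat >> h.py <<'E'
def pick(w,part,z):
    x,y=POS[part]; w.move_to([x,y,.12],R0); w.movel([x,y,.04],velocity=.25); w.movel([x,y,z],velocity=.07)
    print("pre",np.round(w.get_contact_force(),1)); w.grab(40); zg=w.get_ee_pos()[2]; print("grasp",zg,w.get_finger_gap(),np.round(w.get_contact_force(),1))
    w.movel([x,y,.15],velocity=.25); print("lift",w.get_finger_gap(),np.round(w.get_contact_force(),1),w.get_time()); return zg
E
python3 - <<'E'
import workcell as w
from h import *
zg=pick(w,"roller",.002); 
ok=w.get_finger_gap()>.5 and place(w,"yellow",zg,.014,"roller")
x,y=POS["spacer"]
if ok: w.move_to([x,y,.12],R0)
pics(w,"p2")
E
```

```text
pre [0.8 0.2 0.3]
grasp 0.0030322525487542426 0.6445330473764315 [-1.7 -0.6  6.3]
lift 0.6461742229054206 [-0.  -0.3 -1.1] 14.1083
0.065 [ 0.5 -1.  -0.9]
0.057 [-1.  -0.1 -0.9]
0.049 [ 0.4  0.1 -0.7]
0.041 [-0.4  0.3 -1.4]
0.033 [-0.1  0.4 -1.7]
0.025 [-0.5  0.3 -0.9]
0.018 [-0.1 -0.5 -1. ]
gap 0.6461482004758193
t 18.8583 [ 0.03593645  0.29933666 -0.35942176]
```

View pics/p2.png

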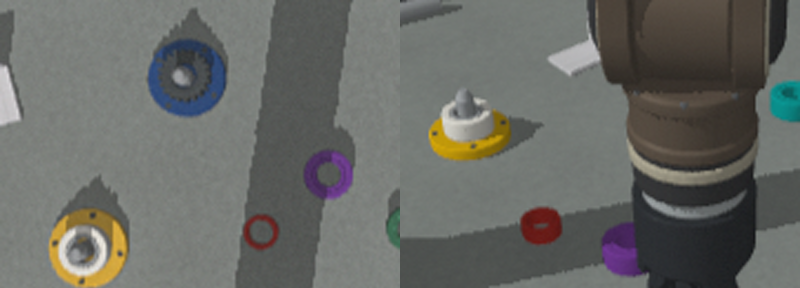

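Roller sits flat on the yellow plate (side crop (468,118)). Next is the spacer.

```bash
python3 - <<'E'
import workcell as w
from h import *
zg=pick(w,"spacer",.001); 
ok=w.get_finger_gap()>.4 and place(w,"blue",zg,.032,"spacer")
x,y=POS["pulley"]
if ok: w.move_to([x,y,.12],R0)
pics(w,"p3")
E
```

```text
pre [0.2 0.2 0.7]
grasp 0.0018326751280792024 0.5151157656494285 [-1.3 -0.7  5.5]
lift 0.5142783623060097 [-0.9 -1.  -1.6] 23.6167
0.0638 [ 0.1 -0.1 -1.9]
0.0558 [ 0.7 -0.2 -0.8]
0.0478 [-0.2 -0.1 -1. ]
0.0398 [-0.2 -0.8 -1.5]
0.0348 [-0.9 -0.3 -1. ]
gap 0.5134018351769571
t 28.2917 [-0.35720503 -0.47351259 -0.59040128]
```

View pics/p3.png

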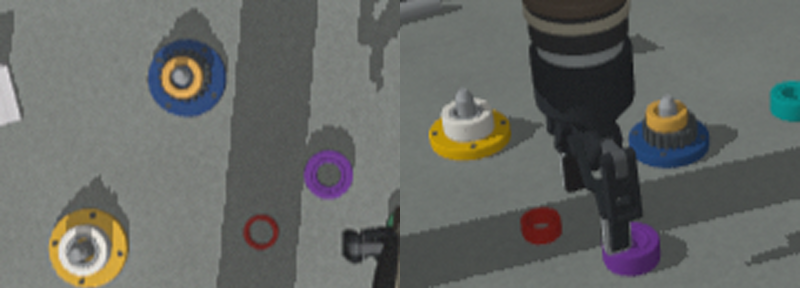

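The spacer is down on the gear around the post (top crop (181,76)). Next the pulley, then the collar.

```bash
python3 - <<'E'
import workcell as w
from h import *
zg=pick(w,"pulley",.001); 
ok=w.get_finger_gap()>.4 and place(w,"yellow",zg,.038,"pulley")
x,y=POS["collar"]
if ok: w.move_to([x,y,.12],R0)
pics(w,"p4")
E
```

```text
pre [-0.4 -0.2  0.1]
grasp 0.0018832036599276056 0.5933821092547271 [-1.8  0.2  5.4]
lift 0.5940168650809697 [-0.1 -0.4 -2. ] 32.175
0.0639 [ 0.2  0.1 -0.8]
0.0559 [ 0.8 -0.5 -0.5]
0.0479 [-0.6 -0.7 -0.6]
0.0409 [ 0.2 -0.5 -0.7]
gap 0.5932487963889996
t 36.125 [-0.07256542 -0.41772084  0.0644922 ]
```

View pics/p4.png

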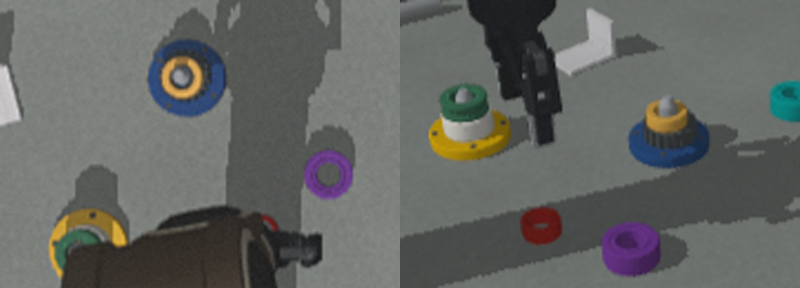

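Pulley is level on the roller (side crop (463,103)). Last is the collar.

```bash
python3 - <<'E'
import workcell as w
from h import *
zg=pick(w,"collar",.002); 
ok=w.get_finger_gap()>.35 and place(w,"blue",zg,.048,"collar")
if ok: w.move_to([.35,-.25,.25],R0)
w.sleep(.5)
pics(w,"p5"); s=w.snapshot("top"); cv2.imwrite("pics/full_top.png",s["frame"][:,:,::-1])
print(w.get_time())
E
```

```text
pre [ 0.3 -0.2  0.1]
grasp 0.002677438159600684 0.4509663374185161 [-1.6 -0.2  5.5]
lift 0.44905536829345344 [-0.6 -0.9 -1.2] 39.7
0.0647 [0.5 0.2 0.2]
0.0567 [ 0.8  0.2 -0.4]
0.0517 [ 0.3 -0.1 -0.6]
gap 0.4546648721566592
t 42.825 [ 0.75132373  0.09098485 -0.16371589]
45.35
```

View pics/p5.png

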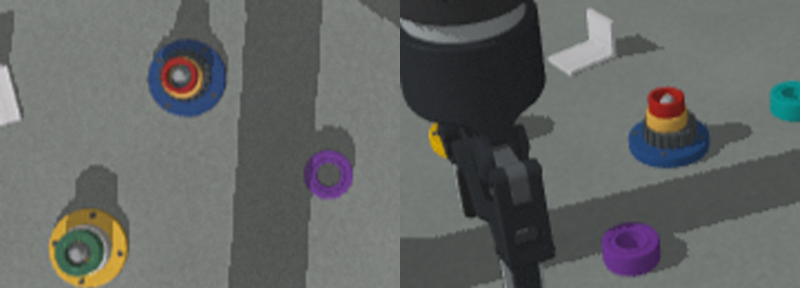

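View pics/full_top.png

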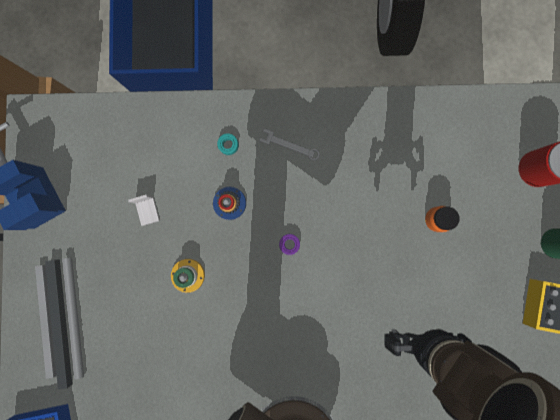

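```bash
python3 - <<'E'
import workcell as w
from h import *
w.movej([72.021, 7.208, -2.269, 80.523, 0, 90]); w.sleep(.3)
pt=w.snapshot("top"); ps=w.snapshot("side")
T["collar"]=(T["collar"][0],T["collar"][1],(210,185,250,220),.066,.04)
T["pulley"]=(T["pulley"][0],T["pulley"][1],(165,255,210,297),.058,.052)
for n,st in(("collar","blue"),("pulley","yellow")):
    p,uv,d=locate(pt,n); print(n,p,np.round(d,4),"offset mm",1e3*(p[:2]-POS[st]))
ov=[pt["frame"].copy(),ps["frame"].copy()]
for st,zs in(("blue",((.014,.09),(.032,.06),(.048,.046),(.066,.04))),("yellow",((.014,.09),(.038,.056),(.058,.052)))):
    for z,d in zs:
        for I,S in zip(ov,(pt,ps)):
            q=[proj(S,np.array([*POS[st],z])+d/2*np.array([np.cos(a),np.sin(a),0])) for a in np.linspace(0,6.28,40)]
            cv2.polylines(I,[np.int32(np.array(q)*8)],True,(255,0,255),1,cv2.LINE_AA,3)
b=(140,150,290,210)
a=[cv2.resize(i[b[1]:b[3],b[0]:b[2]],None,fx=5,fy=5,interpolation=cv2.INTER_CUBIC) for i in(ps["frame"],ov[1])]
cv2.imwrite("pics/fin.png",np.vstack(a)[:,:,::-1]); 
d=cv2.absdiff(np.load("top0.npz")["frame"],pt["frame"])
for nm,(c0,r0,c1,r1) in dict(wrench=(255,125,325,165),jar=(420,172,465,235),bracket=(125,190,165,230)).items(): print(nm,"mean diff",d[r0:r1,c0:c1].mean())
print(w.get_time())
E
```

```text
collar [0.6364816  0.16734083 0.066     ] [0.041  0.0417] offset mm [-0.91840012 -0.35917349]
pulley [0.44394598 0.27933128 0.058     ] [0.0507 0.0546] offset mm [-0.15402196 -1.76872249]
wrench mean diff 1.8266666666666667
jar mean diff 1.7414462081128748
bracket mean diff 1.6852083333333334
48.475
```

View pics/fin.png

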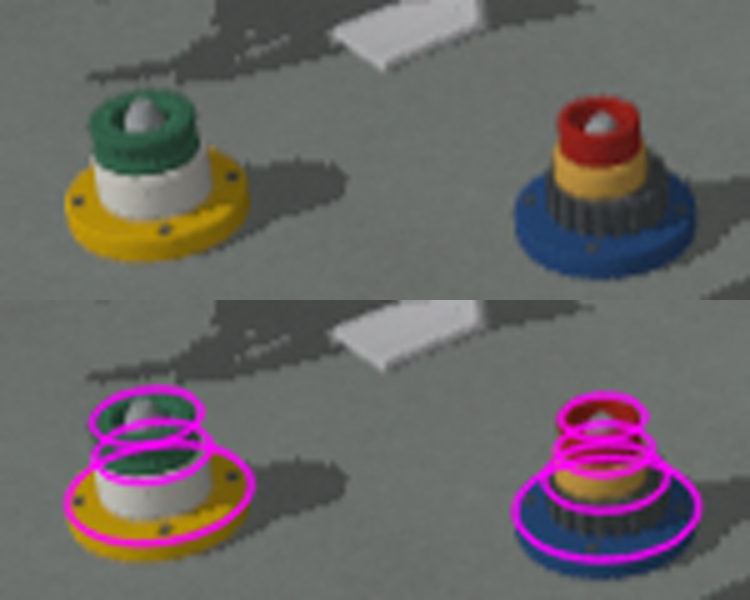

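Both stacks are level and tight, with each rim at its expected seated height (collar top crop (600,115), pulley top (145,105)). The bystander areas are unchanged, so I'm handing in.

```bash
python3 -c "
from workcell import *
print(finish_job(), get_time())"
```

```text
the job is handed in; nothing more can be done
the job is handed in; nothing more can be done
```

I built both stands and handed the job in at about 48.5 s of the 112 s allowed. The blue post holds gear, spacer and collar from below. The yellow post holds the white roller with the green pulley on top. I left the purple and turquoise look-alikes alone.

Last checks:
- **Centring:** the collar's top is about 1.0 mm from the blue post's axis and the pulley's about 1.8 mm from the yellow one's. The limit is 8 mm. I did not measure the parts under them, but they looked centred on the posts.
- **Seating:** in the side view every rim matches its expected seated height to about 1 pixel. The plates show the same offset, so that is calibration. The stacks look level, with no gaps.
- **Forces:** no sideways or upward push showed on the wrist while lowering any part. The largest contact reading I saw was about 6 N, during a grasp.
- **Bystanders:** the image areas around the wrench, jar and bracket show only noise-level change from the start.
- **Clearance:** the arm ended back at its start pose, clear of everything.

Nothing failed or disagreed at the end. My first gear measurement was wrong because its colour mask missed the gear, and I corrected it before moving.

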